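# Line up game towers by height on the sample rail

### The job

For the packing check, line up the four game towers on the felt pads of the sample rail, one standing upright on the middle of each pad, in order of height: the tallest on the pad next to the black end stop, stepping down to the shortest next to the white end stop. Do not knock any of them over on the way.

Things in the scene. Friction and masses are not known exactly. Their poses are not given: they have to be found in the camera images.
- tower_yellow_mid (a point): yellow turned game tower with two thin pale bands and a pale dot on top, the shortest: 38 mm high, standing upright; a straight round column 20 mm in diameter on a round base flange 30 mm in diameter and 5 mm high, 30 g. The point is its centre, 19 mm above its underside; z is its axis, up.
- tower_green_mid (a point): green turned game tower with two thin pale bands and a pale dot on top, the second shortest: 50 mm high, standing upright; a straight round column 22 mm in diameter on a round base flange 32 mm in diameter and 5 mm high, 35 g. The point is its centre, 25 mm above its underside; z is its axis, up.
- tower_blue_mid (a point): blue turned game tower with two thin pale bands and a pale dot on top, the second tallest: 62 mm high, standing upright; a straight round column 24 mm in diameter on a round base flange 34 mm in diameter and 5 mm high, 40 g. The point is its centre, 31 mm above its underside; z is its axis, up.
- tower_red_mid (a point): red turned game tower with two thin pale bands and a pale dot on top, the tallest: 74 mm high, standing upright; a straight round column 26 mm in diameter on a round base flange 36 mm in diameter and 5 mm high, 44 g. The point is its centre, 37 mm above its underside; z is its axis, up.
- pad_a: grey round felt pad, 50 mm in diameter and 3 mm thick, fixed on the wooden sample rail (60 x 316 x 6 mm board lying on the table, long side from the robot's left to its right); first of the four from the left, 62 mm apart. Origin: centre of its underside, on the rail's top 6 mm above the table; its top is 9 mm above the table. x points across the rail, away from the robot; y along the rail, to the left; z up.
- pad_b: grey round felt pad, 50 mm in diameter and 3 mm thick, fixed on the wooden sample rail (60 x 316 x 6 mm board lying on the table, long side from the robot's left to its right); second of the four from the left, 62 mm apart. Origin: centre of its underside, on the rail's top 6 mm above the table; its top is 9 mm above the table. x points across the rail, away from the robot; y along the rail, to the left; z up.
- pad_c: grey round felt pad, 50 mm in diameter and 3 mm thick, fixed on the wooden sample rail (60 x 316 x 6 mm board lying on the table, long side from the robot's left to its right); third of the four from the left, 62 mm apart. Origin: centre of its underside, on the rail's top 6 mm above the table; its top is 9 mm above the table. x points across the rail, away from the robot; y along the rail, to the left; z up.
- pad_d: grey round felt pad, 50 mm in diameter and 3 mm thick, fixed on the wooden sample rail (60 x 316 x 6 mm board lying on the table, long side from the robot's left to its right); last of the four from the left, 62 mm apart. Origin: centre of its underside, on the rail's top 6 mm above the table; its top is 9 mm above the table. x points across the rail, away from the robot; y along the rail, to the left; z up.
- stop_black: black end stop, an upright button 22 mm in diameter and 12 mm high, fixed on one end of the rail (which end varies), 47.5 mm from the centre of the nearest pad; the tallest tower belongs next to it. Origin: centre of its underside, 6 mm above the table.
- stop_white: white end stop, an upright button 22 mm in diameter and 12 mm high, fixed on one end of the rail (which end varies), 47.5 mm from the centre of the nearest pad; the shortest tower belongs next to it. Origin: centre of its underside, 6 mm above the table.
Things that resemble listed ones, but are neither listed nor needed, are in the scene too. Of the things shaped like the part that bears tower_green_mid, the green one is meant.

How it is judged:
By the outcome, as a careful person would: the job done as asked, in the order asked, and still so for the second after the job is handed in, with the robot touching nothing.
It also fails if it takes over 106 s, if anything falls off the work surface, if the arm or the gripper's body presses on something with over 40 N, if the wrist force passes 120 N, or if a joint passes its speed limit or range.

### The arm

A 6-joint arm with a two-finger parallel gripper is mounted at the origin on a cart in front of the work surface, level with it; the furniture and walls round the work are solid. World frame = base frame: x ahead of the robot, y to its left, z up, the work surface at z = 0. Lengths are in m, angles in rad, forces in N, time in s.
With the tool pointing down it reaches from about 0.3 to 0.775 m from the base axis. Payload 14.6 kg.
Tool frame: the origin (TCP) lies at the very end of the fingers, on their centre line; the grasp point (between the pads) lies 19 mm behind it; z points along the fingers, y is the direction in which the jaws open and shut (so a half turn about z gives the same grasp; the last joint's range is limited). The gripper opens to 94 mm and grips with 3 to 60 N. Pads are 16 mm wide; open, the fingers measure 119 mm over their backs; the gripper's body (75 mm by 177 mm) begins 78 mm behind the grasp point.
Start: joints at [-0.067, 0.3, 1.521, -0, 1.321, -0.067], TCP at [0.55, -0, 0.205] pointing down, gripper open.
Joint ranges: [-3.03, 3.03], [-0.79, 2.21], [0.23, 2.52], [-1.04, 4.18], [0, 3.07], [-2.55, 2.55]. Speed limits (rad/s): [2.22, 2.22, 2.57, 3.14, 3.14, 3.14].

### API

Orientations are given as [roll, pitch, yaw] about the fixed x, y, z axes, in that order (R = Rz(yaw) Ry(pitch) Rx(roll)).
In Python, from station import ctrl, eyes gives the robot as it stands.
- The arm moves only by the tool jog_arm, never from a script. Its argument "moves" is a list of rows, each a list of 3 entries, a list of its own where there are three numbers: the shift along the world's x, y, z in mm, then the turn, a rotation vector about the world's x, y, z in units of 5 degrees (1.0 is 5 degrees), then the finger opening in mm, from 0 to 94. In form: [[[tx, ty, tz], [wx, wy, wz], jaw], ...]. A call has 1 to 5 rows; each row is the pose to reach, as a shift and turn from the pose commanded when the call began; what a row does not reach only later rows make up. A row lasts 1/12 s, in which the tool goes at most 41.7 mm and 7.16 degrees, less where a joint would pass 70% of its speed; a pose out of reach is approached as far as the arm can. A call with a gripper value outside its range is refused whole. The fingers move at their own pace and stop on an object; "squeeze" is the grip in N (left out, the last holds). Time passes only in rows, so rows that repeat a pose let the fingers close. It gives the time, the measured TCP pose, the force and the opening at its end, in the units of the state.
- ctrl.get_obs(): the state, without advancing time (a new reading comes with each control period).
- eyes.camera(name): name is "scene" or "side" or "wrist"; returns a dict with "frame" (420x560x3 uint8, red, green, blue), "vertical_fov" (degrees; the focal length in pixels is half the picture's height over the tangent of half this angle, whatever the lens; pixels are square), "cx", "cy" (the principal point, pixels), "k1" (the pictures are not rectified: a ray, as slopes to the right and down, at radius r is drawn at 1 + k1 r^2 times it, then the intrinsics apply), "eye" and "attitude" of the camera in the world; the wrist camera has in their place "hand_eye" (4x4, takes a point from camera to tool coordinates, whose origin is the TCP and whose axes are the flange's). Camera axes: x right, y down, z forward; pixel columns grow to the right and rows downward; lengths in m; the calibration is good to about 2 mm. A picture is of the moment at which its call begins: read the wrist's pose just before it. There is no depth.
- ctrl.hand_in(): hands the job in, once; it reports no verdict.
The state is a dict: "time_s": time; "qpos": joint angles; "joint_vel": joint speeds; "tau": joint torques, N m; "ee_pos": TCP position; "eef_rot": TCP orientation; "force": force on the tool from outside, world axes, zero at the start; "moment": the same for the moment, N m; "grip_width": finger opening in m.
Only numpy, scipy, OpenCV 4.12 (cv2) and the standard library are available. Lean on these libraries where they do the work, as an engineer would, in place of code of your own. Each camera call takes 0.05 s, during which the arm holds its last target.

## Working session

There is one attempt and no reset: what is moved stays moved. The work goes in short steps, Python scripts to look and compute and a tool call to move; the robot and the scene stay as the last step left them, time stands still between calls to the robot, and variables do not carry over. Pictures are saved under pics/ and viewed, and the job is handed in when it is done.

Besides the shell and the picture viewer there is one more tool, called after "Emit:" as name(argument=value, ...), one argument or row to a line, values as JSON. jog_arm: Moves the arm, as the interface text tells. Its arguments: {"type":"object","properties":{"moves":{"type":"array","items":{"type":"array"}},"squeeze":{"type":"number"}},"required":["moves"]}

```bash
ls; mkdir -p pics; cat > h.py <<'E'
import numpy as np, cv2
from station import ctrl, eyes
E
python3 - <<'E'
from h import *
o=ctrl.get_obs(); print(o)
for n in ["scene","side","wrist"]:
    c=eyes.camera(n); cv2.imwrite(f"pics/{n}0.png",c["frame"][:,:,::-1]); print(n,{k:v for k,v in c.items() if k!="frame"})
    import pickle; pickle.dump((c,o),open(f"{n}0.pkl","wb"))
E
```

```text
pics
{'time_s': 0.0, 'qpos': array([-6.65705125e-02,  3.00467068e-01,  1.52159398e+00, -1.73013969e-05,
        1.32070009e+00, -6.66165946e-02]), 'joint_vel': array([ 0.00110803,  0.00114183,  0.00078687, -0.00128026,  0.00040214,
        0.00189219]), 'tau': array([-1.53750298e-03, -5.31805658e+01, -3.52735734e+01,  7.07558286e-02,
        2.43994006e-02, -4.79655944e-05]), 'ee_pos': array([5.49731140e-01, 2.66625625e-05, 2.04883086e-01]), 'eef_rot': array([-3.14042564e+00, -6.10620343e-05,  1.57084667e+00]), 'force': array([ 0.11181333,  0.06503029, -0.73912632]), 'moment': array([-0.0104358 ,  0.04849318,  0.03522214]), 'grip_width': 0.0938651165261924}
scene {'vertical_fov': 47.0029308923078, 'cx': 279.16164150079317, 'cy': 207.33598519072527, 'k1': -0.11874446564697139, 'eye': array([0.21543309, 0.54488328, 0.76122569]), 'attitude': array([-2.44663402e+00,  1.22632117e-04, -2.57409295e+00])}
side {'vertical_fov': 56.1293766780233, 'cx': 277.42000726331884, 'cy': 216.87325151122056, 'k1': 0.0178945973759838, 'eye': array([ 0.28491222, -0.67069911,  0.41479738]), 'attitude': array([-2.03106345e+00,  1.91496067e-03, -3.26756970e-01])}
wrist {'vertical_fov': 58.622712587476045, 'cx': 284.1564378206196, 'cy': 208.57194715351753, 'k1': -0.07637533694186269, 'hand_eye': array([[-2.01980504e-04, -9.66967013e-01, -2.54901462e-01,
         7.35640429e-02],
       [ 9.99999579e-01,  3.27428933e-05, -9.16596219e-04,
         8.02815581e-04],
       [ 8.94664519e-04, -2.54901540e-01,  9.66966599e-01,
        -1.78975962e-01],
       [ 0.00000000e+00,  0.00000000e+00,  0.00000000e+00,
         1.00000000e+00]])}
```

View pics/scene0.png

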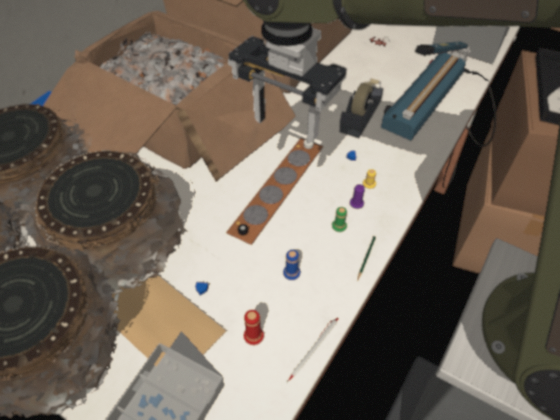

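View pics/side0.png

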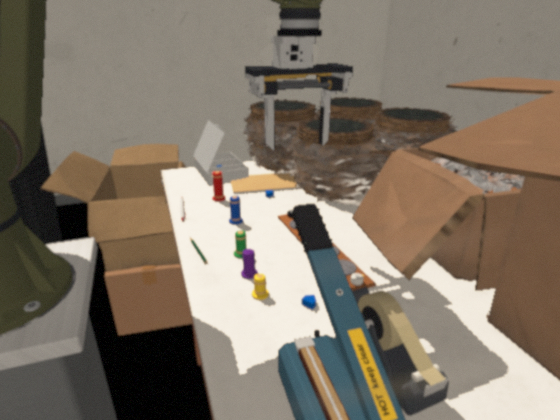

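View pics/wrist0.png

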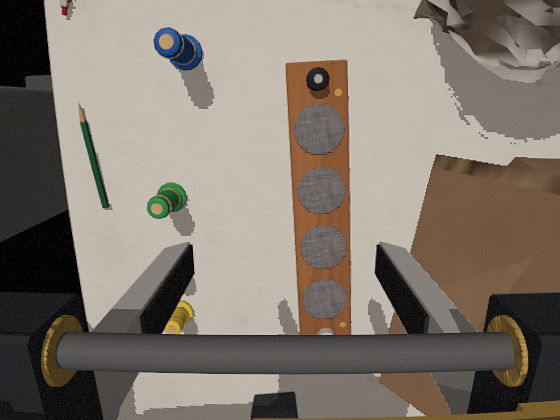

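The scene view shows the red tower at (253,327), blue (292,265), green (341,219), purple (357,197) and yellow (371,180). The rail's black stop is at (242,229), at the left (+y) end. The purple tower is a decoy, and so are the small blue pieces at (202,287) and (352,155). In the wrist view the black stop is at (318,79), with blue at (168,42), green at (160,207) and yellow at (180,317).

```bash
cat >> h.py <<'E'
import pickle
from scipy.spatial.transform import Rotation as R
H={'yellow':.038,'green':.050,'blue':.062,'red':.074}
def pose(c,o):
    if 'hand_eye' in c:
        T=np.eye(4);T[:3,:3]=R.from_euler('xyz',o['eef_rot']).as_matrix();T[:3,3]=o['ee_pos'];T=T@np.array(c['hand_eye']);return T[:3,:3],T[:3,3]
    return R.from_euler('xyz',c['attitude']).as_matrix(),np.array(c['eye'])
def K(c):
    f=210/np.tan(np.radians(c['vertical_fov'])/2); return np.array([[f,0,c['cx']],[0,f,c['cy']],[0,0,1.]])
def ray(c,o,uv):
    p=cv2.undistortPoints(np.array(uv,float).reshape(-1,1,2),K(c),np.array([c['k1'],0,0,0.]),None,None,None).reshape(-1,2) if False else cv2.undistortPoints(np.array(uv,float).reshape(-1,1,2),K(c),np.array([c['k1'],0,0,0.])).reshape(-1,2)
    Rm,e=pose(c,o); d=np.c_[p,np.ones(len(p))]@Rm.T; return e,d
def onz(c,o,uv,z):
    e,d=ray(c,o,uv); return e+d*((z-e[2])/d[:,2])[:,None]
def mask(fr,col):
    h=cv2.cvtColor(fr,cv2.COLOR_RGB2HSV)
    r={'red':[(0,6),(174,180)],'yellow':[(18,30)],'green':[(50,80)],'blue':[(102,122)],'purple':[(126,160)]}[col]
    m=sum(cv2.inRange(h,(a,110,50),(b,255,255)) for a,b in r)
    return m
def blobs(m,amin=60):
    n,l,s,c=cv2.connectedComponentsWithStats(m); return [(s[i],c[i]) for i in range(1,n) if s[i][4]>=amin]
def snap(n,tag):
    o=ctrl.get_obs(); c=eyes.camera(n); cv2.imwrite(f"pics/{tag}.png",c["frame"][:,:,::-1]); pickle.dump((c,o),open(f"{tag}.pkl","wb")); return c,o
E
python3 - <<'E'
from h import *
for n in ['scene','side','wrist']:
    c,o=pickle.load(open(n+'0.pkl','rb'))
    for col in ['red','blue','green','purple','yellow']:
        for s,ce in blobs(mask(c['frame'],col)):
            print(n,col,s,ce.round(1),onz(c,o,[ce],H.get(col,.045)/2).round(3))
    # orange-pale dots / dark/white stops
c,o=pickle.load(open('wrist0.pkl','rb'))
P={'black':(318,79),'a':(319,129),'b':(321,190.5),'c':(323,247),'d':(324.5,298.5)}
for k,v in P.items(): print(k,onz(c,o,[v],.018 if k=='black' else .009).round(4))
print('flap',onz(c,o,[(437,155),(417,255),(380,340)],.0).round(3))
f=cv2.cvtColor(c['frame'],cv2.COLOR_RGB2BGR); print(f[42,168],f[207,160],f[330,175])
s,o=pickle.load(open('scene0.pkl','rb')); cv2.imwrite('pics/sc_crop.png',cv2.resize(s['frame'][130:350,160:400,::-1],None,fx=2.7,fy=2.7))
E
```

```text
scene red [245 310  15  15 125] [252.1 318.1] [[0.45  0.26  0.037]]
scene red [244 323  20  22 289] [253.1 334. ] [[0.432 0.283 0.037]]
scene blue [ 32  91  19  15 112] [41.4 98.8] [[1.245 0.053 0.031]]
scene blue [286 263  12  11  97] [291.3 268. ] [[0.449 0.139 0.031]]
scene blue [196 283  12  11  95] [201.2 287.3] [[0.56  0.257 0.031]]
scene purple [351 186  12  21 173] [357.5 197. ] [[ 0.427 -0.083  0.022]]
scene yellow [363 170  13  18 163] [369.7 179.4] [[ 0.428 -0.144  0.019]]
side red [213 177  12  24 193] [217.7 188.8] [[0.438 0.251 0.037]]
side blue [231 204   8  14  99] [234.9 210.5] [[0.452 0.125 0.031]]
side blue [303 296  12  13 127] [309.  301.2] [[ 0.485 -0.228  0.031]]
side green [237 240   8  11  74] [240.4 244.9] [[ 0.429 -0.019  0.025]]
side purple [242 250  14  28 263] [248.1 263.6] [[ 0.427 -0.084  0.023]]
side yellow [265  73  43   9 179] [282.9  76.5] [[1.391 2.46  0.019]]
side yellow [232 175  55  15 313] [256.1 182.1] [[0.554 0.309 0.019]]
side yellow [252 274  17  26 305] [259.5 287.2] [[ 0.428 -0.154  0.019]]
side yellow [ 348  328   49   92 1464] [372.  3
[... 263 characters left out ...]
  29 409] [173.6 195.1] [[ 0.44  -0.007  0.025]]
wrist green [147 197  23  22 269] [158.7 206.5] [[ 0.424 -0.019  0.025]]
wrist yellow [163 300  30  35 499] [179.3 317. ] [[ 0.434 -0.147  0.019]]
wrist yellow [  41  315   42   72 1248] [ 56.3 350.5] [[ 0.281 -0.196  0.019]]
wrist yellow [ 487  315   41   72 1349] [511.6 350.5] [[ 0.817 -0.195  0.019]]
wrist yellow [ 252  400  308   20 1673] [478.8 414. ] [[ 0.793 -0.288  0.019]]
black [[0.5816 0.1025 0.018 ]]
a [[0.5843 0.0559 0.009 ]]
b [[ 0.5877 -0.0061  0.009 ]]
c [[ 0.5914 -0.0676  0.009 ]]
d [[ 0.5948 -0.1287  0.009 ]]
flap [[ 0.708  0.03   0.   ]
 [ 0.697 -0.081  0.   ]
 [ 0.664 -0.189  0.   ]]
[104 150 187] [103 148 185] [109 149 185]
```

View pics/sc_crop.png

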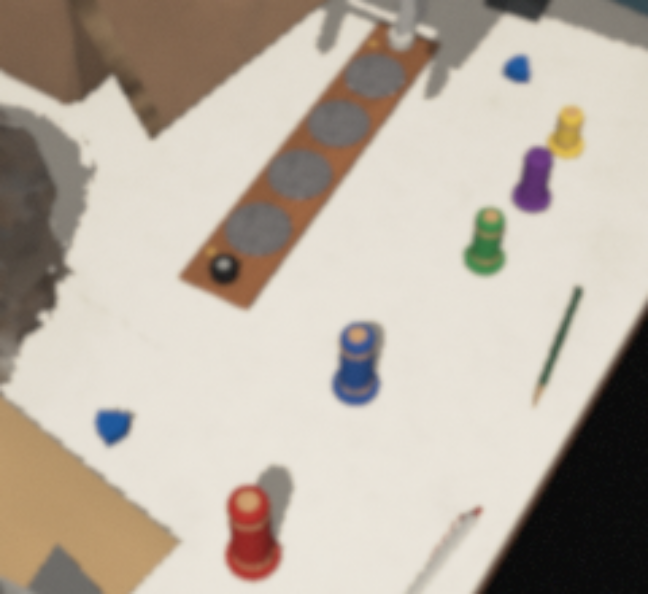

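The decoy check came out clear. The purple tower has no pale bands or dot, and the green, yellow, blue and red ones do. The pads are 62 mm apart and black to pad_a is 47 mm, both as described. Next I'll measure the tops precisely, plus the clearance to the box flap and the tape dispenser.

```bash
python3 - <<'E'
from h import *
C={n:pickle.load(open(n+'0.pkl','rb')) for n in ['scene','side','wrist']}
def tri(obs):
    A=np.zeros((3,3));b=np.zeros(3)
    for n,uv in obs:
        e,d=ray(*C[n],[uv]);d=d[0]/np.linalg.norm(d[0]);M=np.eye(3)-np.outer(d,d);A+=M;b+=M@e
    return np.linalg.solve(A,b).round(3)
print('flap corner',tri([('wrist',(437,155)),('scene',(216,179))]))
print('blue top w+s',tri([('wrist',(168,42)),('scene',(292.4,253.8))]))
# pale dots
for n in C:
    c,o=C[n]; h=cv2.cvtColor(c['frame'],cv2.COLOR_RGB2HSV); m=cv2.inRange(h,(8,50,120),(20,140,255))
    for s,ce in blobs(m,12):
        if s[4]<400: print(n,s,ce.round(1),[ (k,onz(c,o,[ce],z)[0][:2].round(4)) for k,z in H.items()])
c,o=C['side']; cv2.imwrite('pics/side_c.png',cv2.resize(c['frame'][150:420,150:560,::-1],None,fx=1.9,fy=1.9))
E
```

```text
flap corner [0.699 0.033 0.024]
blue top w+s [0.454 0.129 0.059]
scene [202   0  11  13  54] [206.1   5.9] [('yellow', array([ 1.1687, -0.5283])), ('green', array([ 1.1529, -0.5105])), ('blue', array([ 1.1371, -0.4927])), ('red', array([ 1.1213, -0.4749]))]
scene [224   0  17   4  43] [233.2   1. ] [('yellow', array([ 1.1156, -0.598 ])), ('green', array([ 1.1006, -0.5791])), ('blue', array([ 1.0857, -0.5601])), ('red', array([ 1.0707, -0.5411]))]
scene [196   2   5   7  13] [198.7   5.2] [('yellow', array([ 1.1921, -0.5206])), ('green', array([ 1.1759, -0.5029])), ('blue', array([ 1.1597, -0.4852])), ('red', array([ 1.1435, -0.4675]))]
scene [212   2  27  24 256] [225.1  13.2] [('yellow', array([ 1.0898, -0.5215])), ('green', array([ 1.0753, -0.5038])), ('blue', array([ 1.0608, -0.4861])), ('red', array([ 1.0463, -0.4685]))]
scene [241  12  20  23 152] [253.   23.5] [('yellow', array([ 0.9819, -0.5143])), ('green', array([ 0.9692, -0.4967])), ('blue', array([ 0.9565, -0.4792])), ('red', array([ 0.9437, -0.4616]))]
scene [167  15  10   5  16] [171.9  17.4] [('yellow', array([ 1.2132, 
[... 13475 characters left out ...]
 -0.2654])), ('green', array([ 0.7344, -0.2536])), ('blue', array([ 0.7278, -0.2418])), ('red', array([ 0.7212, -0.2301]))]
wrist [354 417  34   1  34] [370.5 417. ] [('yellow', array([ 0.6502, -0.2676])), ('green', array([ 0.6467, -0.2558])), ('blue', array([ 0.6433, -0.2439])), ('red', array([ 0.6398, -0.2321]))]
wrist [408 416  18   1  18] [416.5 416. ] [('yellow', array([ 0.7045, -0.2679])), ('green', array([ 0.6991, -0.2561])), ('blue', array([ 0.6938, -0.2442])), ('red', array([ 0.6885, -0.2324]))]
wrist [299 418  47   1  47] [322. 418.] [('yellow', array([ 0.5938, -0.2681])), ('green', array([ 0.5923, -0.2562])), ('blue', array([ 0.5908, -0.2444])), ('red', array([ 0.5893, -0.2325]))]
```

View pics/side_c.png

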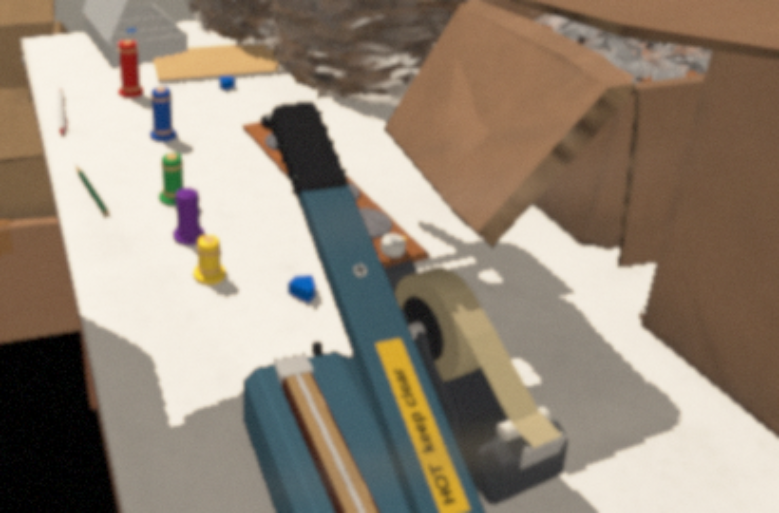

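```bash
python3 - <<'E'
from h import *
C={n:pickle.load(open(n+'0.pkl','rb')) for n in ['scene','side','wrist']}
def tri(obs):
    A=np.zeros((3,3));b=np.zeros(3)
    for n,uv in obs:
        e,d=ray(*C[n],[uv]);d=d[0]/np.linalg.norm(d[0]);M=np.eye(3)-np.outer(d,d);A+=M;b+=M@e
    p=np.linalg.solve(A,b); r=[]
    for n,uv in obs:
        e,d=ray(*C[n],[uv]);d=d[0]/np.linalg.norm(d[0]); r.append(np.linalg.norm(np.cross(p-e,d)))
    return p.round(3),np.round(r,4)
print('tape top',tri([('side',(381,293)),('scene',(369,84))]))
print('flap corner2',tri([('side',(408,276)),('wrist',(383,335))]))
print('flap corner1',tri([('side',(353,217)),('wrist',(437,155)),('scene',(216,179))]))
# pad centres, wrist
c,o=C['wrist']; h=cv2.cvtColor(c['frame'],cv2.COLOR_RGB2HSV)
m=cv2.inRange(h,(0,0,70),(180,40,150)); m[:,:285]=0;m[:,355:]=0;m[320:]=0
for s,ce in blobs(m,800):
    print(s,onz(c,o,[ce],.009).round(4))
E
```

```text
tape top (array([ 0.534, -0.333,  0.109]), array([0.002, 0.002]))
flap corner2 (array([ 0.679, -0.189,  0.002]), array([0.0137, 0.0137]))
flap corner1 (array([0.701, 0.031, 0.019]), array([0.0007, 0.0016, 0.0013]))
[ 295  104   49   50 1923] [[0.5839 0.0561 0.009 ]]
[ 298  167   47   47 1718] [[ 0.5875 -0.0054  0.009 ]]
[ 300  225   46   43 1520] [[ 0.591 -0.067  0.009]]
[ 303  279   43   40 1334] [[ 0.5945 -0.1285  0.009 ]]
```

Emit:
jog_arm(
  moves=[
    [[-10,14,0],[0,0,1.4],90],
    [[-20,28,0],[0,0,2.8],80],
    [[-30,42,0],[0,0,4.2],70],
    [[-40,56,0],[0,0,5.6],60],
    [[-50,70,0],[0,0,7],52],
  ],
  squeeze=10,
)

```text
time_s: 0.57
ee_pos: [0.4993, 0.0706, 0.2052]
eef_rot: [-3.141, -0.0, 2.188]
force: [0.0, -0.4, -0.2]
grip_width: 0.067
```

Emit:
jog_arm(
  moves=[
    [[-10,20,0],[0,0,1.4],50],
    [[-20,40,0],[0,0,2.8],50],
    [[-30,60,0],[0,0,4.2],50],
    [[-40,80,0],[0,0,5.6],50],
    [[-50,100,0],[0,0,7],50],
  ],
)

```text
time_s: 0.98
ee_pos: [0.4493, 0.1709, 0.2053]
eef_rot: [-3.141, -0.0, 2.799]
force: [-0.0, -0.6, 0.2]
grip_width: 0.0498
```

Emit:
jog_arm(
  moves=[
    [[0,0,0],[0,0,1.4],50],
    [[0,0,0],[0,0,2.8],50],
    [[0,0,0],[0,0,4],50],
    [[0,0,0],[0,0,4],50],
    [[0,0,0],[0,0,4],50],
  ],
)

```text
time_s: 1.4
ee_pos: [0.4499, 0.17, 0.2053]
eef_rot: [-3.142, -0.0, 3.138]
force: [-0.2, 0.4, 0.1]
grip_width: 0.0501
```

```bash
python3 - <<'E'
from h import *
c,o=snap('wrist','w1'); print(o['ee_pos'],o['eef_rot'],o['qpos'],o['grip_width'])
E
```

```text
[0.44992135 0.16998689 0.20533303] [-3.14151652e+00 -2.71994979e-04  3.13818541e+00] [ 2.85062488e-01  1.45825458e-01  1.70963957e+00  4.57940650e-06
  1.28641004e+00 -1.28232789e+00] 0.05012541002961143
```

View pics/w1.png

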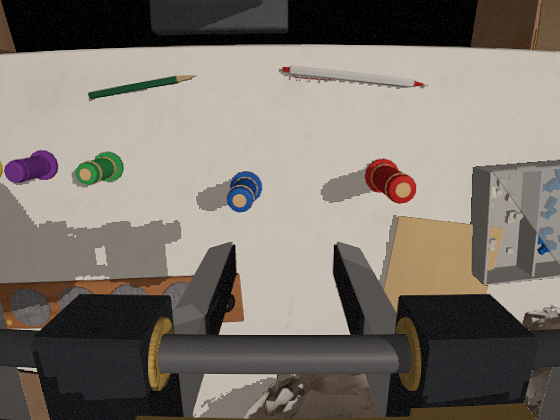

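The wrist view now shows the red top at (403,190), blue at (240,201) and green at (88,174), with the purple decoy at (15,170).

```bash
cat >> h.py <<'E'
def dot(c,o,guess,z,r=14):
    h=cv2.cvtColor(c['frame'],cv2.COLOR_RGB2HSV); m=cv2.inRange(h,(8,50,100),(22,170,255))
    w=np.zeros_like(m); cv2.circle(w,guess,r,255,-1); m&=w
    b=max(blobs(m,20),key=lambda t:t[0][4]); return b[1].round(1),b[0],onz(c,o,[b[1]],z)[0].round(4)
E
python3 - <<'E'
from h import *
c,o=pickle.load(open('w1.pkl','rb'))
for k,g in {'red':(403,190),'blue':(240,201),'green':(88,174)}.items(): print(k,dot(c,o,g,H[k]))
# base flange ellipse check: colour blob lower part
for k in ['red','blue','green']:
    for s,ce in blobs(mask(c['frame'],k)): print(k,s,ce.round(1),onz(c,o,[ce],.005)[0].round(4))
E
```

```text
red (array([402.9, 189.4]), array([396, 182,  15,  16, 183], dtype=int32), array([0.4418, 0.2709, 0.074 ]))
blue (array([239. , 200.2]), array([233, 194,  13,  13, 136], dtype=int32), array([0.4536, 0.1296, 0.062 ]))
green (array([ 85., 174.]), array([ 80, 169,  11,  11, 100], dtype=int32), array([ 0.4309, -0.0142,  0.05  ]))
red [365 159  36  36 662] [379.8 174.1] [0.4401 0.2682 0.005 ]
red [386 175  30  29 476] [400.2 188.1] [0.4548 0.2905 0.005 ]
blue [230 172  32  28 359] [247.5 181.9] [0.4479 0.1319 0.005 ]
blue [227 187  26  25 344] [239.8 198.3] [0.4652 0.1234 0.005 ]
blue [538 237  11  18  98] [541.8 246.8] [0.5221 0.4592 0.005 ]
green [ 89  77  87  21 511] [133.   86.7] [0.3518 0.0211 0.005 ]
green [ 93 152  30  30 498] [109.3 165.6] [ 0.4298 -0.0114  0.005 ]
green [ 76 162  24  23 293] [ 88.5 172.5] [ 0.4367 -0.0349  0.005 ]
```

Emit:
jog_arm(
  moves=[
    [[-3,35,0],[0,0,0],50],
    [[-6,70,-15],[0,0,0],50],
    [[-8,101,-40],[0,0,0],50],
    [[-8,101,-75],[0,0,0],50],
    [[-8,101,-105],[0,0,0],50],
  ],
)

```text
time_s: 1.87
ee_pos: [0.4414, 0.2722, 0.0987]
eef_rot: [3.142, 0.0, 3.14]
force: [0.1, -0.7, -1.0]
grip_width: 0.0498
```

Emit:
jog_arm(
  moves=[
    [[0,0,-10],[0,0,0],50],
    [[0,0,-30],[0,0,0],50],
    [[0,0,-55],[0,0,0],50],
    [[0,0,-75],[0,0,0],50],
    [[0,0,-75],[0,0,0],50],
  ],
)

```text
time_s: 2.28
ee_pos: [0.4409, 0.27, 0.023]
eef_rot: [-3.139, -0.004, 3.139]
force: [-0.1, -0.4, 0.5]
grip_width: 0.05
```

Emit:
jog_arm(
  moves=[
    [[0,0,0],[0,0,0],40],
    [[0,0,0],[0,0,0],30],
    [[0,0,0],[0,0,0],20],
    [[0,0,0],[0,0,0],20],
    [[0,0,0],[0,0,0],20],
  ],
)

```text
time_s: 2.7
ee_pos: [0.4427, 0.2712, 0.0267]
eef_rot: [3.141, 0.002, 3.141]
force: [-0.8, -0.4, 7.9]
grip_width: 0.0258
```

Emit:
jog_arm(
  moves=[
    [[0,0,5],[0,0,0],20],
    [[0,0,20],[0,0,0],20],
    [[0,0,45],[0,0,0],20],
    [[0,0,75],[0,0,0],20],
    [[0,0,105],[0,0,0],20],
  ],
)

```text
time_s: 3.12
ee_pos: [0.4416, 0.2708, 0.132]
eef_rot: [-3.141, -0.001, 3.141]
force: [0.1, 0.7, -1.5]
grip_width: 0.026
```

Emit:
jog_arm(
  moves=[
    [[15,-20,0],[0,0,0],20],
    [[40,-55,0],[0,0,0],20],
    [[64,-90,0],[0,0,0],20],
    [[85,-125,0],[0,0,0],20],
    [[100,-150,0],[0,0,0],20],
  ],
)

```text
time_s: 3.53
ee_pos: [0.5432, 0.1184, 0.1311]
eef_rot: [-3.141, 0.001, 3.141]
force: [-1.0, 0.2, -1.2]
grip_width: 0.0259
```

```bash
python3 - <<'E'
from h import *
c,o=snap('wrist','w2'); print(o['ee_pos'],o['eef_rot'],o['force'],o['grip_width'])
E
```

```text
[0.54319736 0.1183575  0.13113695] [-3.14145589e+00  8.23021834e-04  3.14066839e+00] [-1.03763796  0.23297246 -1.23759961] 0.02587687587567515
```

View pics/w2.png

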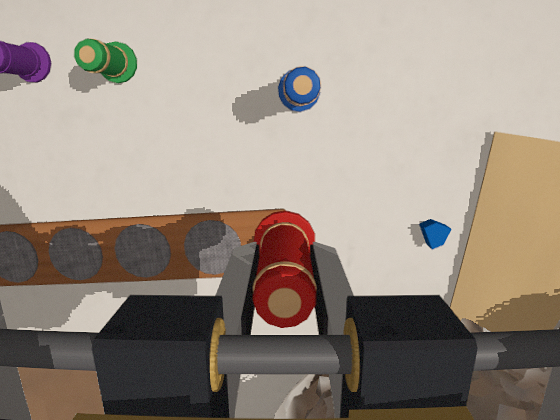

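Red is in hand and upright, with its top at (285,303), and blue is untouched at (299,87). I'll check how well it is centred in the hand and the pad positions from here.

```bash
python3 - <<'E'
from h import *
c,o=pickle.load(open('w2.pkl','rb'))
d=dot(c,o,(285,303),o['ee_pos'][2]+.048,22); print(d,d[2]-o['ee_pos'])
h=cv2.cvtColor(c['frame'],cv2.COLOR_RGB2HSV); m=cv2.inRange(h,(0,0,60),(180,45,155)); m[:205]=0;m[285:]=0;m[:,232:]=0
for s,ce in blobs(m,800): print(s,onz(c,o,[ce],.009).round(4))
E
```

```text
(array([284.2, 302.5]), array([268, 288,  33,  30, 795], dtype=int32), array([0.5422, 0.1178, 0.1791])) [-0.00099736 -0.0005575   0.04796305]
[ 185  220   47   65 2263] [[0.5848 0.0548 0.009 ]]
[ 115  224   55   53 2247] [[ 0.5865 -0.0054  0.009 ]]
[  49  228   53   52 2106] [[ 0.5903 -0.0669  0.009 ]]
[   0  232   37   50 1516] [[ 0.5944 -0.1243  0.009 ]]
```

Emit:
jog_arm(
  moves=[
    [[14,-22,0],[0,0,0],20],
    [[28,-44,0],[0,0,0],20],
    [[42,-65,0],[0,0,0],20],
    [[42,-65,-10],[0,0,0],20],
    [[42,-65,-25],[0,0,0],20],
  ],
)

```text
time_s: 4.0
ee_pos: [0.5849, 0.0551, 0.1065]
eef_rot: [3.141, 0.003, 3.14]
force: [0.2, 0.5, -1.1]
grip_width: 0.0258
```

Emit:
jog_arm(
  moves=[
    [[0,0,-20],[0,0,0],20],
    [[0,0,-40],[0,0,0],20],
    [[0,0,-55],[0,0,0],20],
    [[0,0,-60],[0,0,0],20],
    [[0,0,-62],[0,0,0],20],
  ],
)

```text
time_s: 4.42
ee_pos: [0.5834, 0.0563, 0.0428]
eef_rot: [3.142, -0.001, -3.142]
force: [1.4, 0.5, -0.8]
grip_width: 0.0257
```

Emit:
jog_arm(
  moves=[
    [[0,0,0],[0,0,0],20],
    [[0,0,0],[0,0,0],20],
    [[0,0,0],[0,0,0],20],
  ],
)

```text
time_s: 4.67
ee_pos: [0.5845, 0.0561, 0.0445]
eef_rot: [3.142, 0.002, -3.142]
force: [0.6, 0.3, 0.1]
grip_width: 0.0258
```

Emit:
jog_arm(
  moves=[
    [[0,0,-3],[0,0,0],20],
    [[0,0,-6],[0,0,0],20],
    [[0,0,-7.5],[0,0,0],20],
    [[0,0,-7.5],[0,0,0],20],
    [[0,0,-7.5],[0,0,0],20],
  ],
)

```text
time_s: 5.08
ee_pos: [0.5839, 0.056, 0.0358]
eef_rot: [-3.142, -0.0, 3.142]
force: [-0.6, -0.3, -1.0]
grip_width: 0.0257
```

Emit:
jog_arm(
  moves=[
    [[0,0,-1],[0,0,0],20],
    [[0,0,-1],[0,0,0],20],
    [[0,0,-1],[0,0,0],20],
  ],
)

```text
time_s: 5.33
ee_pos: [0.5842, 0.056, 0.0356]
eef_rot: [3.142, 0.001, 3.142]
force: [-1.9, -0.5, 6.0]
grip_width: 0.026
```

Contact gives +6 N at z = 0.0356, which matches the pad height. I'll release by opening slowly, then rise.

Emit:
jog_arm(
  moves=[
    [[0,0,0],[0,0,0],27],
    [[0,0,0],[0,0,0],30],
    [[0,0,0],[0,0,0],36],
    [[0,0,0],[0,0,0],42],
    [[0,0,0],[0,0,0],44],
  ],
)

```text
time_s: 5.75
ee_pos: [0.5839, 0.056, 0.0348]
eef_rot: [-3.142, -0.0, -3.142]
force: [0.1, -0.6, -0.4]
grip_width: 0.0432
```

Emit:
jog_arm(
  moves=[
    [[0,0,15],[0,0,0],44],
    [[0,0,40],[0,0,0],44],
    [[0,0,70],[0,0,0],44],
    [[0,0,100],[0,0,0],44],
    [[0,0,120],[0,0,0],44],
  ],
)

```text
time_s: 6.17
ee_pos: [0.5845, 0.056, 0.1579]
eef_rot: [3.142, 0.003, -3.142]
force: [0.3, -0.1, 0.0]
grip_width: 0.0439
```

```bash
python3 - <<'E'
from h import *
c,o=snap('wrist','w3'); print(o['ee_pos'],o['eef_rot'],o['force'],o['grip_width'])
E
```

```text
[0.58450837 0.05601153 0.15786728] [ 3.14152690e+00  2.57343531e-03 -3.14155925e+00] [ 0.26750438 -0.06530642  0.0159283 ] 0.04388441551002511
```

View pics/w3.png

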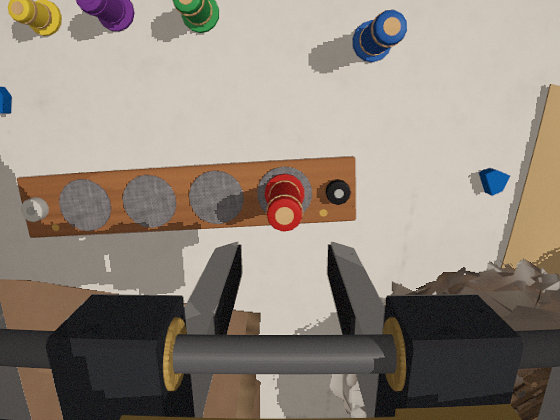

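Red stands on pad a with its top at (285,215), next to the black stop at (338,191). The other three pads and the white stop at (36,209) are visible.

```bash
python3 - <<'E'
from h import *
c,o=pickle.load(open('w3.pkl','rb'))
print(dot(c,o,(285,215),.083,16))
h=cv2.cvtColor(c['frame'],cv2.COLOR_RGB2HSV); m=cv2.inRange(h,(0,0,30),(180,60,155)); m[:165]=0;m[232:]=0;m[:,240:]=0;m[:,:55]=0
for s,ce in blobs(m,800): print(s,onz(c,o,[(s[0]+s[2]/2-.5,s[1]+s[3]/2-.5)],.009).round(4))
print('blk',onz(c,o,[(338,190)],.018),'wht',onz(c,o,[(36,208)],.018))
print('blue',dot(c,o,(390,27),.062)[2],'green',dot(c,o,(191,8),.05)[2])
E
```

```text
(array([284. , 215.4]), array([275, 207,  19,  18, 272], dtype=int32), array([0.5832, 0.0555, 0.083 ]))
[ 189  171   51   53 2182] [[ 0.5871 -0.0076  0.009 ]]
[ 123  175   53   52 2154] [[ 0.5903 -0.0674  0.009 ]]
[  59  179   52   52 2051] [[ 0.594  -0.1289  0.009 ]]
blk [[0.57879523 0.10259807 0.018     ]] wht [[ 0.59489742 -0.1710925   0.018     ]]
blue [0.4537 0.1295 0.062 ] green [ 0.4412 -0.0078  0.05  ]
```

Emit:
jog_arm(
  moves=[
    [[-30,17,0],[0,0,0],48],
    [[-65,37,0],[0,0,0],48],
    [[-100,56,0],[0,0,0],48],
    [[-125,70,0],[0,0,0],48],
    [[-130.5,73.5,-15],[0,0,0],48],
  ],
)

```text
time_s: 6.63
ee_pos: [0.4515, 0.1312, 0.1418]
eef_rot: [3.141, 0.003, -3.14]
force: [-0.3, -0.5, 0.3]
grip_width: 0.0478
```

Emit:
jog_arm(
  moves=[
    [[0,0,-20],[0,0,0],48],
    [[0,0,-50],[0,0,0],48],
    [[0,0,-80],[0,0,0],48],
    [[0,0,-105],[0,0,0],48],
    [[0,0,-118],[0,0,0],48],
  ],
)

```text
time_s: 7.05
ee_pos: [0.4521, 0.1292, 0.0191]
eef_rot: [-3.141, -0.003, -3.142]
force: [0.3, -0.1, 0.0]
grip_width: 0.0477
```

Emit:
jog_arm(
  moves=[
    [[0,0,0],[0,0,0],48],
    [[0,0,0],[0,0,0],48],
  ],
)

```text
time_s: 7.22
ee_pos: [0.4533, 0.1295, 0.0218]
eef_rot: [-3.141, -0.001, -3.142]
force: [0.4, -0.1, -0.4]
grip_width: 0.0484
```

Emit:
jog_arm(
  moves=[
    [[0,0,0],[0,0,0],36],
    [[0,0,0],[0,0,0],26],
    [[0,0,0],[0,0,0],18],
    [[0,0,0],[0,0,0],18],
    [[0,0,0],[0,0,0],18],
  ],
)

```text
time_s: 7.63
ee_pos: [0.4539, 0.1296, 0.0226]
eef_rot: [3.141, 0.001, -3.142]
force: [-0.1, 0.5, 5.0]
grip_width: 0.0242
```

Emit:
jog_arm(
  moves=[
    [[0,0,0],[0,0,0],18],
    [[0,0,10],[0,0,0],18],
    [[0,0,40],[0,0,0],18],
    [[0,0,75],[0,0,0],18],
    [[0,0,110],[0,0,0],18],
  ],
)

```text
time_s: 8.05
ee_pos: [0.4529, 0.1294, 0.1337]
eef_rot: [-3.141, -0.001, 3.142]
force: [1.0, 0.2, -0.1]
grip_width: 0.0234
```

Emit:
jog_arm(
  moves=[
    [[15,-15,0],[0,0,0],18],
    [[45,-45,0],[0,0,0],18],
    [[75,-75,0],[0,0,0],18],
    [[105,-105,0],[0,0,0],18],
    [[125,-130,0],[0,0,0],18],
  ],
)

```text
time_s: 8.47
ee_pos: [0.58, -0.0024, 0.1327]
eef_rot: [-3.142, 0.001, 3.141]
force: [-0.3, 0.6, -0.2]
grip_width: 0.024
```

Emit:
jog_arm(
  moves=[
    [[9,-5,0],[0,0,0],18],
    [[9,-5,0],[0,0,0],18],
    [[9,-5,0],[0,0,0],18],
  ],
)

```text
time_s: 8.72
ee_pos: [0.5871, -0.0054, 0.132]
eef_rot: [3.141, -0.001, 3.141]
force: [-0.5, 0.4, -0.9]
grip_width: 0.0235
```

```bash
python3 - <<'E'
from h import *
c,o=snap('wrist','w4'); print(o['ee_pos'],o['eef_rot'],o['force'],o['grip_width'])
E
```

```text
[ 0.58706571 -0.00541464  0.13197366] [ 3.14139182e+00 -6.96158349e-04  3.14103295e+00] [-0.48812841  0.35292619 -0.88737411] 0.02346519329562557
```

View pics/w4.png

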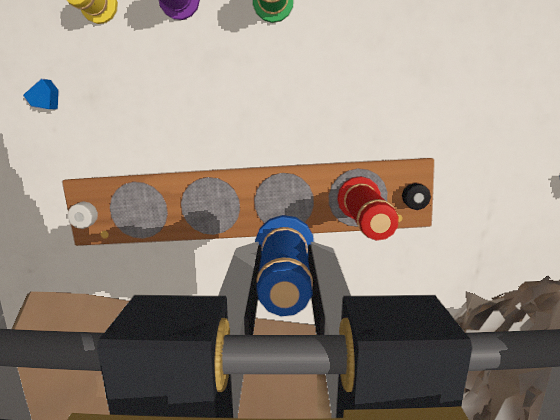

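Blue is in hand at (285,265) over pad b, red is standing at (380,222), and the path down is clear.

Emit:
jog_arm(
  moves=[
    [[0,0,-20],[0,0,0],18],
    [[0,0,-50],[0,0,0],18],
    [[0,0,-75],[0,0,0],18],
    [[0,0,-90],[0,0,0],18],
    [[0,0,-94],[0,0,0],18],
  ],
)

```text
time_s: 9.18
ee_pos: [0.5855, -0.0042, 0.0358]
eef_rot: [3.141, -0.004, -3.14]
force: [-0.6, -0.6, -0.6]
grip_width: 0.0238
```

Emit:
jog_arm(
  moves=[
    [[0,0,-2],[0,0,0],18],
    [[0,0,-4],[0,0,0],18],
    [[0,0,-5],[0,0,0],18],
    [[0,0,-5],[0,0,0],18],
    [[0,0,-5],[0,0,0],18],
  ],
)

```text
time_s: 9.6
ee_pos: [0.5878, -0.0054, 0.0338]
eef_rot: [-3.142, 0.001, -3.142]
force: [0.1, 0.2, -0.6]
grip_width: 0.0238
```

Emit:
jog_arm(
  moves=[
    [[0,0,-1.5],[0,0,0],18],
    [[0,0,-2.5],[0,0,0],18],
    [[0,0,-2.5],[0,0,0],18],
    [[0,0,-2.5],[0,0,0],18],
  ],
)

```text
time_s: 9.93
ee_pos: [0.588, -0.0055, 0.0313]
eef_rot: [3.142, 0.001, 3.142]
force: [-1.3, 0.4, 7.4]
grip_width: 0.0233
```

Emit:
jog_arm(
  moves=[
    [[0,0,0],[0,0,0],25],
    [[0,0,0],[0,0,0],28],
    [[0,0,0],[0,0,0],34],
    [[0,0,0],[0,0,0],40],
    [[0,0,0],[0,0,0],40],
  ],
)

```text
time_s: 10.35
ee_pos: [0.5874, -0.0055, 0.0303]
eef_rot: [3.142, -0.0, 3.142]
force: [0.4, 0.9, -0.1]
grip_width: 0.0394
```

Emit:
jog_arm(
  moves=[
    [[0,0,15],[0,0,0],40],
    [[0,0,40],[0,0,0],40],
    [[0,0,75],[0,0,0],40],
    [[0,0,110],[0,0,0],40],
    [[0,0,130],[0,0,0],40],
  ],
)

```text
time_s: 10.77
ee_pos: [0.5883, -0.0055, 0.1643]
eef_rot: [-3.141, 0.004, -3.142]
force: [0.1, 0.2, -0.2]
grip_width: 0.0401
```

Emit:
jog_arm(
  moves=[
    [[-30,0,0],[0,0,0],44],
    [[-65,-2,0],[0,0,0],46],
    [[-95,-5,0],[0,0,0],46],
    [[-110,-9,0],[0,0,0],46],
    [[-110,-9,0],[0,0,0],46],
  ],
)

```text
time_s: 11.18
ee_pos: [0.4754, -0.0148, 0.1608]
eef_rot: [-3.141, 0.0, 3.141]
force: [-0.2, -0.5, -0.9]
grip_width: 0.0461
```

```bash
python3 - <<'E'
from h import *
c,o=snap('wrist','w5'); print(o['ee_pos'],o['eef_rot'],o['force'],o['grip_width'])
E
```

```text
[ 0.47543058 -0.01480021  0.16079373] [-3.14148314e+00  4.84263411e-06  3.14127943e+00] [-0.1920189  -0.54151898 -0.88615573] 0.0461207652926452
```

View pics/w5.png

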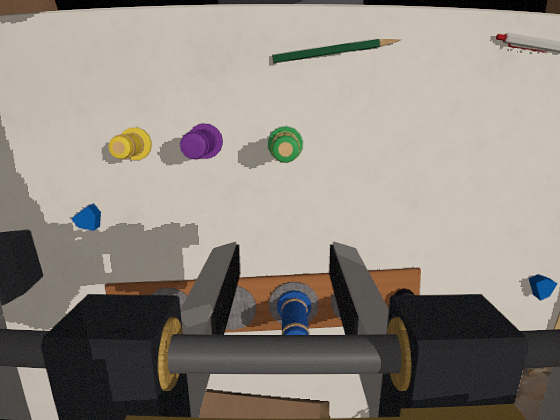

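Blue stands on pad b at (295,300). Green is at (285,149), the purple decoy at (200,143) and yellow at (118,147).

```bash
python3 - <<'E'
from h import *
c,o=pickle.load(open('w5.pkl','rb'))
print(dot(c,o,(285,149),.05)); print(dot(c,o,(118,147),.038,9))
for k in ['purple']:
    for s,ce in blobs(mask(c['frame'],k)): print(s,onz(c,o,[ce],.02))
E
```

```text
(array([285.2, 148.8]), array([279, 142,  14,  14, 153], dtype=int32), array([ 0.4308, -0.0144,  0.05  ]))
(array([118.1, 147.2]), array([112, 141,  13,  13, 124], dtype=int32), array([ 0.4299, -0.1502,  0.038 ]))
[ 180  124   43   35 1138] [[ 0.42758803 -0.08544067  0.02      ]]
```

Emit:
jog_arm(
  moves=[
    [[-25,0,0],[0,0,0],46],
    [[-45,0,-10],[0,0,0],46],
    [[-45,0,-40],[0,0,0],46],
    [[-45,0,-70],[0,0,0],46],
    [[-45,0,-95],[0,0,0],46],
  ],
)

```text
time_s: 11.65
ee_pos: [0.4331, -0.0144, 0.0641]
eef_rot: [-3.142, 0.001, 3.142]
force: [0.5, -0.6, -0.6]
grip_width: 0.0458
```

Emit:
jog_arm(
  moves=[
    [[0,0,-20],[0,0,0],46],
    [[0,0,-35],[0,0,0],46],
    [[0,0,-46],[0,0,0],46],
    [[0,0,-46],[0,0,0],46],
    [[0,0,-46],[0,0,0],46],
  ],
)

```text
time_s: 12.07
ee_pos: [0.433, -0.0144, 0.0192]
eef_rot: [3.141, -0.001, -3.142]
force: [0.6, 0.1, 1.1]
grip_width: 0.046
```

Emit:
jog_arm(
  moves=[
    [[-2,0,-3],[0,0,0],46],
    [[-2,0,-3],[0,0,0],34],
    [[-2,0,-3],[0,0,0],24],
    [[-2,0,-3],[0,0,0],16],
    [[-2,0,-3],[0,0,0],16],
  ],
)

```text
time_s: 12.48
ee_pos: [0.4308, -0.0145, 0.0168]
eef_rot: [-3.141, 0.001, -3.142]
force: [0.5, 0.6, 0.7]
grip_width: 0.0226
```

Emit:
jog_arm(
  moves=[
    [[0,0,0],[0,0,0],16],
    [[0,0,0],[0,0,0],16],
    [[0,0,0],[0,0,0],16],
  ],
)

```text
time_s: 12.73
ee_pos: [0.4307, -0.0145, 0.0168]
eef_rot: [-3.142, 0.001, 3.142]
force: [-1.7, -0.2, 6.4]
grip_width: 0.0216
```

Emit:
jog_arm(
  moves=[
    [[0,0,10],[0,0,0],16],
    [[0,0,35],[0,0,0],16],
    [[0,0,70],[0,0,0],16],
    [[0,0,105],[0,0,0],16],
    [[0,0,120],[0,0,0],16],
  ],
)

```text
time_s: 13.15
ee_pos: [0.4315, -0.0146, 0.141]
eef_rot: [-3.141, 0.005, -3.142]
force: [-0.0, -0.4, -0.7]
grip_width: 0.022
```

Emit:
jog_arm(
  moves=[
    [[25,-8,0],[0,0,0],16],
    [[60,-20,0],[0,0,0],16],
    [[95,-32,0],[0,0,0],16],
    [[130,-43,0],[0,0,0],16],
    [[155,-52,0],[0,0,0],16],
  ],
)

```text
time_s: 13.57
ee_pos: [0.5875, -0.0673, 0.1369]
eef_rot: [-3.142, 0.0, 3.141]
force: [-1.5, -0.2, 0.3]
grip_width: 0.0215
```

Emit:
jog_arm(
  moves=[
    [[5,-1,0],[0,0,0],16],
    [[5,-1,0],[0,0,0],16],
    [[5,-1,0],[0,0,0],16],
  ],
)

```text
time_s: 13.82
ee_pos: [0.5897, -0.0672, 0.1364]
eef_rot: [3.141, -0.001, -3.142]
force: [0.7, 0.7, 0.9]
grip_width: 0.022
```

```bash
python3 - <<'E'
from h import *
c,o=snap('wrist','w6'); print(o['ee_pos'],o['eef_rot'],o['force'],o['grip_width'])
E
```

```text
[ 0.58970931 -0.0672316   0.13638155] [ 3.14139565e+00 -9.60260049e-04 -3.14153716e+00] [0.73380914 0.72909128 0.93271275] 0.021988072679546774
```

View pics/w6.png

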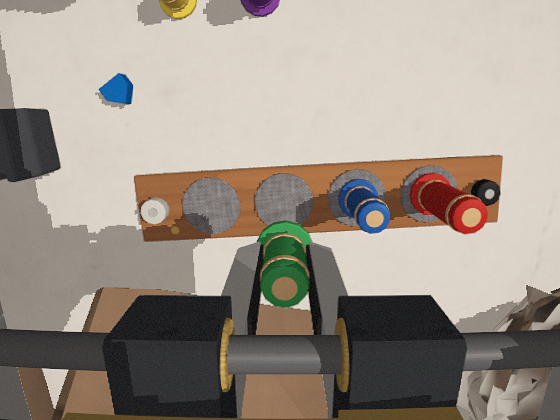

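Green is in hand at (285,265). Blue at (373,218) and red at (470,217) both stand on their pads.

Emit:
jog_arm(
  moves=[
    [[1,0,-20],[0,0,0],16],
    [[1,0,-50],[0,0,0],16],
    [[1,0,-80],[0,0,0],16],
    [[1,0,-97],[0,0,0],16],
    [[1,0,-104],[0,0,0],16],
  ],
)

```text
time_s: 14.28
ee_pos: [0.5894, -0.0669, 0.0303]
eef_rot: [3.141, -0.004, -3.141]
force: [0.6, -0.1, 0.0]
grip_width: 0.022
```

Emit:
jog_arm(
  moves=[
    [[0,0,-1.5],[0,0,0],16],
    [[0,0,-3],[0,0,0],16],
    [[0,0,-4],[0,0,0],16],
    [[0,0,-4],[0,0,0],16],
    [[0,0,-4],[0,0,0],16],
  ],
)

```text
time_s: 14.7
ee_pos: [0.5919, -0.0675, 0.0295]
eef_rot: [-3.141, 0.001, -3.142]
force: [0.0, 0.3, -0.5]
grip_width: 0.0217
```

Emit:
jog_arm(
  moves=[
    [[-0.5,0,-2],[0,0,0],16],
    [[-0.5,0,-3.2],[0,0,0],16],
    [[-0.5,0,-3.8],[0,0,0],16],
    [[-0.5,0,-3.8],[0,0,0],16],
    [[-0.5,0,-3.8],[0,0,0],16],
  ],
)

```text
time_s: 15.12
ee_pos: [0.5913, -0.0676, 0.0256]
eef_rot: [-3.141, 0.001, 3.142]
force: [-3.3, 0.1, 8.8]
grip_width: 0.0213
```

Emit:
jog_arm(
  moves=[
    [[0,0,0],[0,0,0],23],
    [[0,0,0],[0,0,0],26],
    [[0,0,0],[0,0,0],32],
    [[0,0,0],[0,0,0],38],
    [[0,0,0],[0,0,0],38],
  ],
)

```text
time_s: 15.53
ee_pos: [0.5909, -0.0675, 0.0245]
eef_rot: [3.142, -0.0, 3.142]
force: [0.1, -0.2, -0.4]
grip_width: 0.0375
```

Emit:
jog_arm(
  moves=[
    [[0,0,15],[0,0,0],38],
    [[0,0,40],[0,0,0],38],
    [[0,0,75],[0,0,0],38],
    [[0,0,110],[0,0,0],38],
    [[0,0,135],[0,0,0],38],
  ],
)

```text
time_s: 15.95
ee_pos: [0.5914, -0.0676, 0.1627]
eef_rot: [-3.141, 0.002, 3.142]
force: [-0.0, -0.1, 0.6]
grip_width: 0.0378
```

Emit:
jog_arm(
  moves=[
    [[-30,-15,0],[0,0,0],44],
    [[-65,-33,0],[0,0,0],44],
    [[-95,-50,0],[0,0,0],44],
    [[-120,-65,0],[0,0,0],44],
    [[-135,-82,0],[0,0,0],44],
  ],
)

```text
time_s: 16.37
ee_pos: [0.4539, -0.1498, 0.1598]
eef_rot: [-3.142, -0.0, -3.142]
force: [0.2, -1.4, 0.0]
grip_width: 0.044
```

Emit:
jog_arm(
  moves=[
    [[0,0,0],[0,0,0],44],
    [[0,0,0],[0,0,0],44],
  ],
)

```text
time_s: 16.53
ee_pos: [0.4558, -0.15, 0.16]
eef_rot: [-3.141, 0.001, 3.14]
force: [0.6, 0.5, 0.2]
grip_width: 0.0442
```

```bash
python3 - <<'E'
from h import *
c,o=snap('wrist','w7'); print(o['ee_pos'],o['eef_rot'],o['force'],o['grip_width'])
E
```

```text
[ 0.45579649 -0.15004294  0.15999598] [-3.14140602e+00  6.88368701e-04  3.13980387e+00] [0.57406178 0.50754438 0.15885727] 0.044186297694402396
```

View pics/w7.png

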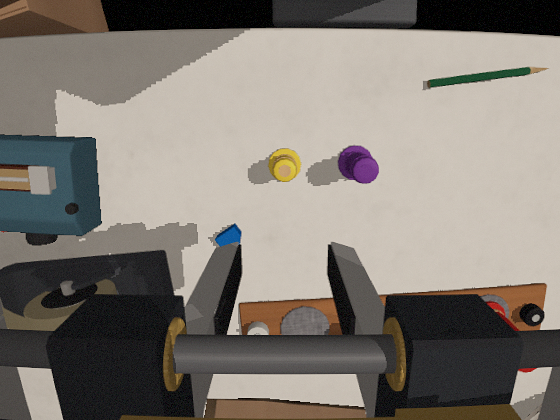

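Yellow is at (285,168) with the purple decoy 65 mm to its right. The blue iron stand's edge, at (100,190), lies outside the gripper's footprint.

```bash
python3 - <<'E'
from h import *
c,o=pickle.load(open('w7.pkl','rb'))
print(dot(c,o,(285,170),.038)); print(onz(c,o,[(100,190)],.05),onz(c,o,[(100,190)],.108))
E
```

```text
(array([284.2, 170.5]), array([278, 165,  13,  12, 124], dtype=int32), array([ 0.4299, -0.1503,  0.038 ]))
[[ 0.4428964  -0.29844232  0.05      ]] [[ 0.43073277 -0.26873997  0.108     ]]
```

Emit:
jog_arm(
  moves=[
    [[-20,0,0],[0,0,0],44],
    [[-26,0,-20],[0,0,0],44],
    [[-26,0,-55],[0,0,0],44],
    [[-26,0,-85],[0,0,0],44],
    [[-26,0,-110],[0,0,0],44],
  ],
)

```text
time_s: 17.0
ee_pos: [0.4302, -0.1486, 0.0478]
eef_rot: [3.141, -0.001, -3.141]
force: [-0.2, 0.3, -0.9]
grip_width: 0.0442
```

Emit:
jog_arm(
  moves=[
    [[0,0,-10],[0,0,0],44],
    [[0,0,-25],[0,0,0],44],
    [[0,0,-36],[0,0,0],44],
    [[0,0,-36],[0,0,0],44],
    [[0,0,-36],[0,0,0],44],
  ],
)

```text
time_s: 17.42
ee_pos: [0.4305, -0.1492, 0.014]
eef_rot: [3.141, -0.0, -3.141]
force: [-0.1, 0.4, 0.2]
grip_width: 0.044
```

Emit:
jog_arm(
  moves=[
    [[0,-1,-2],[0,0,0],40],
    [[0,-1,-2],[0,0,0],30],
    [[0,-1,-2],[0,0,0],20],
    [[0,-1,-2],[0,0,0],14],
    [[0,-1,-2],[0,0,0],14],
  ],
)

```text
time_s: 17.83
ee_pos: [0.4302, -0.1506, 0.012]
eef_rot: [-3.141, 0.001, 3.141]
force: [0.0, -0.0, 3.1]
grip_width: 0.0198
```

Emit:
jog_arm(
  moves=[
    [[0,0,0],[0,0,0],14],
    [[0,0,0],[0,0,0],14],
    [[0,0,0],[0,0,0],14],
  ],
)

```text
time_s: 18.08
ee_pos: [0.4302, -0.1506, 0.012]
eef_rot: [-3.141, 0.001, -3.142]
force: [-1.1, 0.6, 5.8]
grip_width: 0.0197
```

Emit:
jog_arm(
  moves=[
    [[0,0,10],[0,0,0],14],
    [[0,0,35],[0,0,0],14],
    [[0,0,70],[0,0,0],14],
    [[0,0,105],[0,0,0],14],
    [[0,0,125],[0,0,0],14],
  ],
)

```text
time_s: 18.5
ee_pos: [0.4306, -0.1508, 0.1407]
eef_rot: [-3.14, 0.003, -3.142]
force: [-0.3, -0.2, -1.0]
grip_width: 0.0195
```

Emit:
jog_arm(
  moves=[
    [[25,3,0],[0,0,0],14],
    [[60,8,0],[0,0,0],14],
    [[95,13,0],[0,0,0],14],
    [[130,18,0],[0,0,0],14],
    [[155,21,0],[0,0,0],14],
  ],
)

```text
time_s: 18.92
ee_pos: [0.587, -0.1288, 0.1371]
eef_rot: [-3.142, 0.0, -3.141]
force: [-0.3, -0.6, -0.9]
grip_width: 0.0196
```

Emit:
jog_arm(
  moves=[
    [[9,1,0],[0,0,0],14],
    [[9,1,0],[0,0,0],14],
    [[9,1,0],[0,0,0],14],
  ],
)

```text
time_s: 19.17
ee_pos: [0.5935, -0.1284, 0.1366]
eef_rot: [3.141, -0.001, -3.141]
force: [-0.1, -0.1, -0.1]
grip_width: 0.0196
```

```bash
python3 - <<'E'
from h import *
c,o=snap('wrist','w8'); print(o['ee_pos'],o['eef_rot'],o['force'],o['grip_width'])
E
```

```text
[ 0.59354239 -0.12837657  0.13657669] [ 3.14145812e+00 -8.34692913e-04 -3.14126235e+00] [-0.05678362 -0.08546891 -0.09521095] 0.019593749563467995
```

View pics/w8.png

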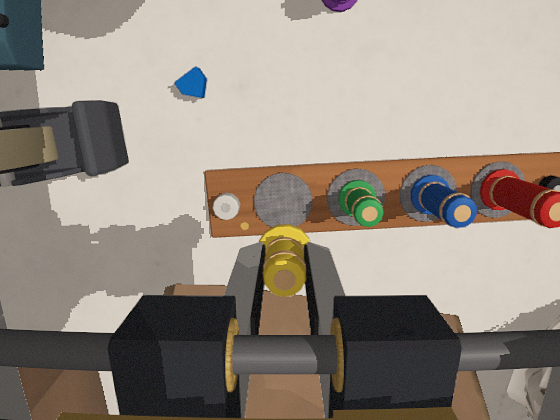

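Yellow is in hand at (285,265) over pad d. I'll check the tape dispenser's corner at (125,150) against the gripper body.

```bash
python3 - <<'E'
from h import *
c,o=pickle.load(open('w8.pkl','rb'))
for z in (.03,.06,.11): print(z,onz(c,o,[(127,150),(120,103),(112,172)],z).round(3).tolist())
s,so=pickle.load(open('scene0.pkl','rb'))
for z in (.03,.06,.11): print('scene',z,onz(s,so,[(346,130),(362,134)],z).round(3).tolist())
E
```

```text
0.03 [[0.549, -0.25, 0.03], [0.513, -0.252, 0.03], [0.566, -0.264, 0.03]]
0.06 [[0.546, -0.237, 0.06], [0.514, -0.239, 0.06], [0.561, -0.249, 0.06]]
0.11 [[0.541, -0.216, 0.11], [0.515, -0.217, 0.11], [0.553, -0.226, 0.11]]
scene 0.03 [[0.538, -0.246, 0.03], [0.501, -0.253, 0.03]]
scene 0.06 [[0.525, -0.213, 0.06], [0.489, -0.221, 0.06]]
scene 0.11 [[0.503, -0.159, 0.11], [0.47, -0.166, 0.11]]
```

The corner is only about 3 cm high, so the path down is clear.

Emit:
jog_arm(
  moves=[
    [[1,0,-20],[0,0,0],14],
    [[1,0,-50],[0,0,0],14],
    [[1,0,-80],[0,0,0],14],
    [[1,0,-102],[0,0,0],14],
    [[1,0,-109],[0,0,0],14],
  ],
)

```text
time_s: 19.63
ee_pos: [0.5926, -0.1284, 0.0248]
eef_rot: [3.14, -0.005, 3.141]
force: [-0.1, 0.5, -0.9]
grip_width: 0.0196
```

Emit:
jog_arm(
  moves=[
    [[0,0,-1],[0,0,0],14],
    [[0,0,-2.5],[0,0,0],14],
    [[0,0,-4],[0,0,0],14],
    [[0,0,-4],[0,0,0],14],
    [[0,0,-4],[0,0,0],14],
  ],
)

```text
time_s: 20.05
ee_pos: [0.5954, -0.1286, 0.0247]
eef_rot: [-3.141, 0.001, -3.142]
force: [-0.4, -0.4, -0.3]
grip_width: 0.0199
```

Emit:
jog_arm(
  moves=[
    [[-0.5,0,-2],[0,0,0],14],
    [[-0.5,0,-3],[0,0,0],14],
    [[-0.5,0,-3.8],[0,0,0],14],
    [[-0.5,0,-3.8],[0,0,0],14],
    [[-0.5,0,-3.8],[0,0,0],14],
  ],
)

```text
time_s: 20.47
ee_pos: [0.5948, -0.1286, 0.0208]
eef_rot: [-3.141, 0.001, -3.142]
force: [-3.6, 0.5, 8.9]
grip_width: 0.0196
```

Emit:
jog_arm(
  moves=[
    [[0,0,0],[0,0,0],21],
    [[0,0,0],[0,0,0],24],
    [[0,0,0],[0,0,0],30],
    [[0,0,0],[0,0,0],38],
    [[0,0,0],[0,0,0],38],
  ],
)

```text
time_s: 20.88
ee_pos: [0.5944, -0.1285, 0.0197]
eef_rot: [3.142, -0.0, 3.142]
force: [-0.0, -0.8, 0.1]
grip_width: 0.037
```

Emit:
jog_arm(
  moves=[
    [[0,0,15],[0,0,0],38],
    [[0,0,40],[0,0,0],38],
    [[0,0,75],[0,0,0],38],
    [[0,0,110],[0,0,0],38],
    [[0,0,145],[0,0,0],38],
  ],
)

```text
time_s: 21.3
ee_pos: [0.5942, -0.1284, 0.1663]
eef_rot: [3.141, -0.0, 3.142]
force: [-0.5, -0.1, 0.1]
grip_width: 0.0382
```

Emit:
jog_arm(
  moves=[
    [[0,25,20],[0,0,0],38],
    [[0,55,40],[0,0,0],38],
    [[5,85,50],[0,0,0],38],
    [[10,95,50],[0,0,0],38],
    [[10,95,50],[0,0,0],38],
  ],
)

```text
time_s: 21.72
ee_pos: [0.6051, -0.0315, 0.215]
eef_rot: [3.142, 0.001, -3.139]
force: [0.2, -0.7, 0.1]
grip_width: 0.0378
```

```bash
python3 - <<'E'
from h import *
c,o=snap('wrist','w9'); print(o['ee_pos'],o['eef_rot'],o['force'],o['grip_width'])
snap('scene','s9');snap('side','d9')
E
```

```text
[ 0.6050877 -0.0315184  0.2150484] [ 3.14151941e+00  9.15621132e-04 -3.13888443e+00] [ 0.15295874 -0.74806412  0.08775918] 0.03783910748465515
```

View pics/w9.png

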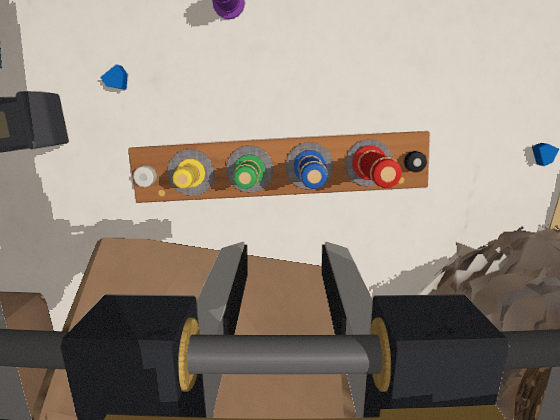

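View pics/s9.png

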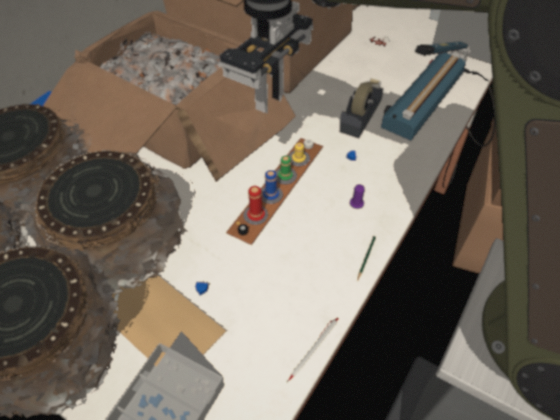

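All four stand in order. From the white stop to the black stop the tops are yellow (183,179), green (245,178), blue (314,177) and red (388,175). Last check is how well each is centred on its pad.

```bash
python3 - <<'E'
from h import *
c,o=pickle.load(open('w9.pkl','rb'))
T={'red':((388,175),(.584,.056)),'blue':((314,177),(.5875,-.0055)),'green':((245,178),(.591,-.067)),'yellow':((183,179),(.5945,-.1287))}
for k,(g,t) in T.items():
    p=dot(c,o,g,H[k]+.009,11); print(k,p[2],'minus pad mm',((p[2][:2]-t)*1000).round(1))
cv2.imwrite('pics/w9c.png',cv2.resize(c['frame'][120:215,115:440,::-1],None,fx=2.4,fy=2.4))
E
```

```text
red [0.5832 0.0557 0.083 ] minus pad mm [-0.8 -0.3]
blue [ 0.5876 -0.0058  0.071 ] minus pad mm [ 0.1 -0.3]
green [ 0.5912 -0.0677  0.059 ] minus pad mm [ 0.2 -0.7]
yellow [ 0.5941 -0.1289  0.047 ] minus pad mm [-0.4 -0.2]
```

View pics/w9c.png

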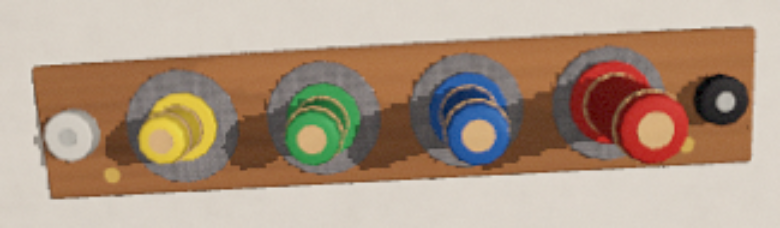

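The crop shows each flange centred on its pad, and every offset is under 1 mm, so I'm handing in.

```bash
python3 - <<'E'
from h import *
print(ctrl.hand_in())
E
```

```text
the job is handed in; nothing more can be done
None
```

All four towers stand upright on the rail pads, tallest to shortest: red on pad a by the black stop, then blue, green and yellow by the white stop. I handed the job in after about 22 s on the robot's clock.

- **Centring:** the last wrist picture puts each tower's top within 1 mm of its pad centre. The camera calibration itself is only good to about 2 mm.
- **Handling:** no tower tipped, and the purple decoy was left where it stood. The highest tool force I read was about 9 N, while setting down. At hand-in the gripper was open and clear, with the TCP (fingertip point) at 0.215 m.
- **Checks that disagreed:**
  - One reading of the green top, cut off at the picture's edge, was about 12 mm off, so I ignored it in favour of clean views.
  - A rough triangulation of one box flap corner was off by about 14 mm, so I set the towers down with the jaws along the rail to stay clear of it.

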